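# Bolt the large ring-sample case shut

## Task

Two closed aluminium sample cases stand on the desk, a large one and a small one, each with a barrel bolt on its lid. Slide the bolt of the large case along its guides fully home into its keeper, so that the lid is locked, then let go of it. Leave the bolt of the small case drawn back as it is.

Things in the scene. Friction and masses are not known exactly. Their poses are not given: they have to be found in the camera images.
- bolt (a joint): Bolt of the LARGE case (fixed aluminium box 200 x 220 mm, 60 mm tall, clear window in its lid), in m: 0 = drawn back, 0.050 = home against its stop; starts at 0 to 0.012. A level steel rod, 12 mm diameter, 145 mm long, axis 10 mm above the lid, upright knob at its tail. From 0.018 on its tip is in the keeper. Friction about 2 N; it stays where it is left.
- bolt_knob (a point): Centre of the top of the large bolt's upright knob: a steel cylinder 16 mm in diameter from 22 to 50 mm above the lid (top 110 mm above the desk), on a 12 mm neck. Guide straps 23 mm wide, 19 mm above the lid, stand ahead of it; with the bolt home the first begins 25 mm ahead of the knob's axis. z up, +y the way the bolt slides home (level, from knob to keeper).
- large_keeper (a point): Mouth of the large case's keeper, where the rod's axis enters, 10 mm above the lid (70 mm above the desk). A fixed dark steel bridge 24 mm long, 23 mm wide, 19 mm tall on the end strip of the case's top. z up, +y the way the bolt slides in. Level distance from the knob's axis: 153 mm with the bolt at 0, 103 mm at 0.050.
- small_bolt (a joint): Bolt of the SMALL case, in m: 0 = drawn back, 0.036 = home; starts at 0 to 0.006 and must stay drawn. The case is alike but 130 x 150 mm, 42 mm tall; its bolt has the same shape at 0.72 times the size (knob 11.5 mm in diameter, top 78 mm above the desk). The cases stand side by side, either one on the left, middles at least 0.29 m apart.
Not all that is in view belongs to the job. Leave any purple look-alike of the part that bears small_bolt alone.

How it is judged (in metres and radians):
At the end, for the whole second after the job is handed in: The large case's bolt is home in its keeper (joint bolt above 0.038 of 0.050 m) and at rest, and the small case's bolt is still drawn (joint small_bolt below 0.018 m) (value of joint bolt above 0.038 m and velocity of joint bolt between -0.01 and 0.01 m/s and value of joint small_bolt below 0.018 m); the robot touches nothing.
It fails at once if the small case's bolt is pushed towards its keeper (more than 18 mm from fully drawn) (value of joint small_bolt above 0.018 m).
It also fails if it takes over 32 s, if anything falls off the work surface, if the arm or the gripper's body presses on something with over 40 N, if the wrist force passes 120 N, or if a joint passes its speed limit or range.

## Robot

A 6-joint arm with a two-finger parallel gripper is mounted at the origin on the work surface. World frame = base frame: x ahead of the robot, y to its left, z up, the work surface at z = 0. Lengths are in m, angles in degrees, forces in N, time in s.
With the tool pointing down it reaches from about 0.35 to 0.875 m from the base axis. Payload 4.2 kg.
Tool frame: the origin (TCP) lies midway between the tips of the shut fingers; the grasp point (between the pads) lies 19 mm behind it; z points along the fingers, y is the direction in which the jaws open and shut (so a half turn about z gives the same grasp; the last joint's range is limited). The gripper opens to 87 mm and grips with 3 to 60 N. Pads are 19 mm wide; open, the fingers measure 117 mm over their backs; the gripper's body (75 mm by 190 mm) begins 51 mm behind the grasp point.
Start: joints at [-62.017, 22.042, 0.453, 0, -68.411, -14.817], TCP at [0.142, -0.609, 0.201] pointing down, gripper open.
Joint ranges: [-179.83, 179.83], [-69.29, 118.12], [-61.27, 80.66], [-181.25, 117.63], [-171.15, -9.14], [-177.46, 177.46]. Speed limits (degrees/s): [159.86, 159.86, 180, 180, 180, 180].

## Interface

Orientations are given as a 3x3 rotation matrix whose columns are the frame's x, y, z axes.
In Python, from station import r gives the robot as it stands.
- The arm moves only by the tool play_rows, never from a script. Its argument "commands" is a list that holds one entry, the list of rows, each a list of 7 numbers: the shift along the world's x, y, z in m, then the turn, a rotation vector about the world's x, y, z in rad, then the closure, from 0 (fully open) to 1 (shut). A call has 1 to 5 rows; each row is the pose to reach, as a shift and turn from the pose commanded when the call began; what a row does not reach only later rows make up. A row lasts 1/10 s, in which the tool goes at most 50 mm and 8.59 degrees, less where a joint would pass 70% of its speed; a pose out of reach is approached as far as the arm can. A call with a gripper value outside its range is refused whole. The fingers move at their own pace and stop on an object; the grip force is fixed at half the most. Time passes only in rows, so rows that repeat a pose let the fingers close. It gives the time, the measured TCP pose, the force and the opening at its end, in the units of the state.
- r.sense(): the state, without advancing time (a new reading comes with each control period).
- r.capture(name): name is "scene" or "top" or "wrist"; returns a dict with "image" (384x512x3 uint8, red, green, blue), "range_z" (384x512 float32, m along the optical axis (not along the pixel's ray), 0 where there is no reading), "intrinsics" (3x3 intrinsics, pixels), "k1" (the pictures are not rectified: a ray, as slopes to the right and down, at radius r is drawn at 1 + k1 r^2 times it, then the intrinsics apply), "extrinsics" (4x4, takes a point from camera to world coordinates); the wrist camera has in their place "mount" (4x4, takes a point from camera to tool coordinates, whose origin is the TCP and whose axes are the flange's). Camera axes: x right, y up, looking along -z (the intrinsics and any distortion apply to the point x, -y, -z); pixel columns grow to the right and rows downward; lengths in m; the calibration is good to about 2 mm. A picture is of the moment at which its call begins: read the wrist's pose just before it.
- r.finish_job(): hands the job in, once; it reports no verdict.
The state is a dict: "time_s": time; "joints": joint angles; "joint_velocities": joint speeds; "effort": joint torques, N m; "tcp_pos": TCP position; "ee_rot": TCP orientation; "wrist_force": force on the tool from outside, world axes, zero at the start; "moment": the same for the moment, N m; "gripper_width": opening from 0.0 (shut) to 1.0 (fully open).
Only numpy, scipy, OpenCV 4.12 (cv2) and the standard library are available. Lean on these libraries where they do the work, as an engineer would, in place of code of your own. Each camera call takes 0.05 s, during which the arm holds its last target. There are 200 camera calls.

## Working session

There is one attempt and no reset: what is moved stays moved. The work goes in short steps, Python scripts to look and compute and a tool call to move; the robot and the scene stay as the last step left them, time stands still between calls to the robot, and variables do not carry over. Pictures are saved under pics/ and viewed, about 8 in all and at most 12, crops included, and the job is handed in when it is done.

Besides the shell and the picture viewer there is one more tool, called after ">>>" as name(argument=value, ...) on one line, values as JSON. play_rows: Moves the arm, as the interface text tells. Its arguments: {"type":"object","properties":{"commands":{"type":"array","items":{"type":"array","items":{"type":"array","items":{"type":"number"}}}}},"required":["commands"]}

```bash
mkdir -p pics
cat > h.py <<'E'
import numpy as np, cv2
from station import r
def cap(n,save=None):
    s=r.sense(); c=r.capture(n)
    if n=='wrist':
        T=np.eye(4);T[:3,:3]=np.array(s['ee_rot']).reshape(3,3);T[:3,3]=s['tcp_pos'];c['X']=T@np.array(c['mount'])
    else: c['X']=np.array(c['extrinsics'])
    if save: cv2.imwrite('pics/'+save,c['image'][:,:,::-1])
    return c
def slopes(c,u,v):
    K=np.array(c['intrinsics']);k=c['k1']
    p=cv2.undistortPoints(np.array([[[u,v]]],float),K,np.array([k,0,0,0.]))[0,0]
    return p
def onplane(c,u,v,z):
    a,b=slopes(c,u,v);d=c['X'][:3,:3]@np.array([a,-b,-1]);o=c['X'][:3,3]
    return o+d*(z-o[2])/d[2]
def bydepth(c,u,v):
    a,b=slopes(c,u,v);d=float(c['range_z'][int(v),int(u)])
    return (c['X']@np.array([a*d,-b*d,-d,1]))[:3]
E
python3 - <<'E'
from h import *
a=cap('top','top.png');b=cap('scene','scene.png')
print(a['X'],b['X'],a['intrinsics'],r.sense())
E
```

```text
[[-0.0112364   0.99387194 -0.10996507  0.3749624 ]
 [-0.99975387 -0.00906234  0.02025029 -0.02407765]
 [ 0.01912965  0.11016554  0.99372914  0.92072273]
 [ 0.          0.          0.          1.        ]] [[-0.90120378 -0.35478275  0.24891957  0.69849948]
 [ 0.43322705 -0.75346587  0.49457406  0.36505947]
 [ 0.01208606  0.5535507   0.83272777  0.77358937]
 [ 0.          0.          0.          1.        ]] [[363.80602817   0.         256.62582479]
 [  0.         363.80602817 189.71546487]
 [  0.           0.           1.        ]] {'time_s': 0.1, 'joints': array([-6.20152829e+01,  2.20867695e+01,  3.87038381e-01, -2.61528408e-02,
       -6.84125759e+01, -1.48165868e+01]), 'joint_velocities': array([ 0.03416023, -0.09900151,  0.23869248,  0.12127716, -0.01400858,
       -0.02063984]), 'effort': array([-6.50309739e-04, -3.91689241e+01,  1.87934124e+01,  4.23185527e+00,
        1.34432246e-02, -7.39934671e-05]), 'tcp_pos': array([ 0.14226074, -0.60798229,  0.19965863]), 'ee_rot': array([[-9.73744082e-01, -2.27644823e-01, -5.44936428e-04],
       [-2.27645456e-01,  9.73742174e-01,  1.93006240e-03],
       [ 9.12588690e-05,  2.00343914e-03, -9.99997989e-01]]), 'wrist_force': array([-0.57377   ,  0.27973653,  0.31938229]), 'moment': array([-0.032906  ,  0.00643903,  0.03245329]), 'gripper_width': 0.9962088353199091}
```

View pics/top.png

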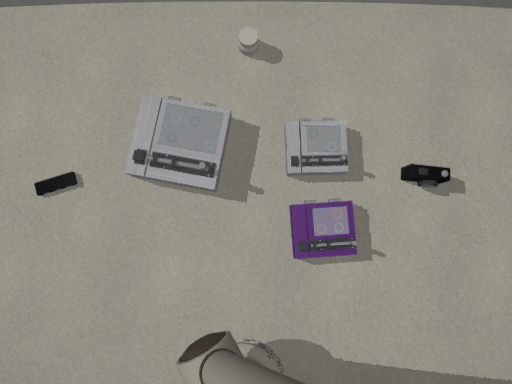

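View pics/scene.png

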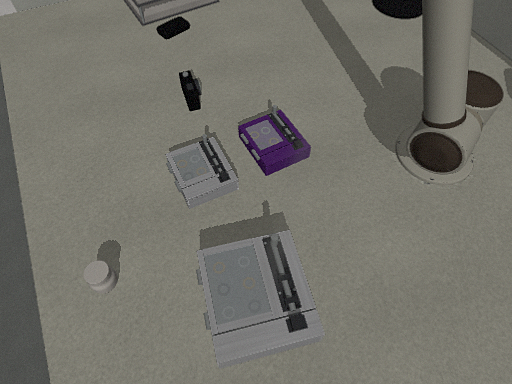

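The large case is at about (180,143) in top, with its keeper at (140,156) and its knob near (203,166). The small case is at (317,147) and the purple look-alike at (323,230). I'll zoom in on the large bolt.

Run:
```python
from h import *
a=cv2.imread('pics/top.png')[90:200,115:245];b=cv2.imread('pics/scene.png')[220:345,235:335]
a=cv2.resize(a,None,fx=3,fy=4.5,interpolation=2)if 0 else cv2.resize(a,(520,440),interpolation=2)
b=cv2.resize(b,(352,440),interpolation=2)[:, :280]
cv2.imwrite('pics/z.png',np.clip(np.hstack([a,b])*1.5,0,255))
```

```text
[ WARN:0@0.481] global loadsave.cpp:1063 imwrite_ Unsupported depth image for selected encoder is fallbacked to CV_8U.
```

View pics/z.png

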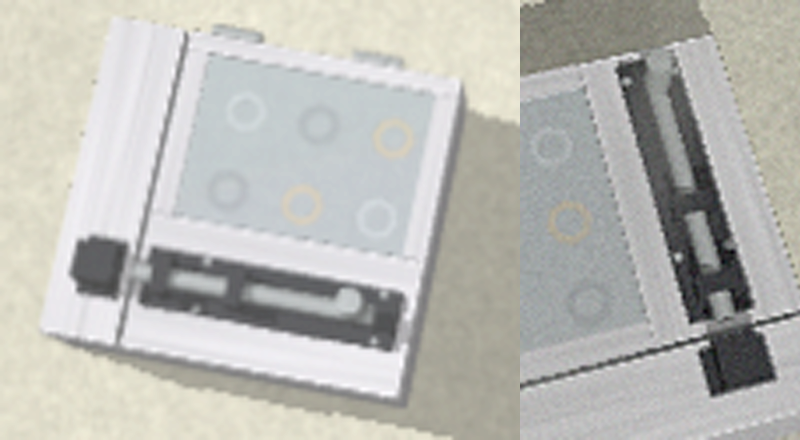

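Run:
```python
from h import *
a=cap('top');b=cap('scene')
k=onplane(a,202.2,165,.11); m=onplane(a,115+127/4,90+268/4,.079); c=onplane(a,115+99/4,90+267/4,.079)
print(k,m,c,'dist',np.linalg.norm((k-m)[:2]),'ang',np.degrees(np.arctan2(*(m-k)[1::-1])))
print('scene knob',onplane(b,273.4,236,.11), 'scene keeper',onplane(b,235+222/3.52,220+340/3.52,.079))
# case edges on lid z=.06
for p,q in [((110,18),(462,78)),((40,333),(408,400)),((185,32),(120,345))]:
    P=[onplane(a,115+x/4,90+y/4,.06) for x,y in(p,q)];d=P[0]-P[1];print(np.linalg.norm(d),np.degrees(np.arctan2(d[1],d[0])))
print(r.sense()['time_s'])
```

```text
[0.52191457 0.08162133 0.11      ] [0.54791247 0.21648048 0.079     ] [0.54869492 0.23308514 0.079     ] dist 0.1373422017593598 ang 79.08847838056766
scene knob [0.52070453 0.08188279 0.11      ] scene keeper [0.54542513 0.23225345 0.079     ]
0.22069859123620778 79.38366140466069
0.2248749415360421 79.13166749832418
0.19719367285612524 -10.124235208360197
0.2
```

Both views put the knob at (0.5215, 0.0817), and the slide direction is about 79.5°. The keeper distance implies the bolt starts at about 0.01. I'll go behind the knob with the fingers shut and push.

>>> play_rows(commands=[[[0.018,0.032,0,0,0,0.058,1],[0.037,0.063,0,0,0,0.116,1],[0.055,0.095,0,0,0,0.173,1],[0.074,0.126,0,0,0,0.231,1],[0.092,0.158,0,0,0,0.289,1]]])

```text
time_s: 0.7
tcp_pos: [0.2349, -0.4493, 0.2005]
ee_rot: [[-0.867, -0.498, -0.0], [-0.498, 0.867, 0.0], [-0.0, 0.0, -1.0]]
wrist_force: [1.0, 0.6, 0.6]
gripper_width: 0.631
```

>>> play_rows(commands=[[[0.018,0.032,0,0,0,0.058,1],[0.037,0.063,0,0,0,0.116,1],[0.055,0.095,0,0,0,0.173,1],[0.074,0.126,0,0,0,0.231,1],[0.092,0.158,0,0,0,0.289,1]]])

```text
time_s: 1.2
tcp_pos: [0.3269, -0.2912, 0.2007]
ee_rot: [[-0.689, -0.724, 0.0], [-0.724, 0.689, -0.0], [-0.0, -0.0, -1.0]]
wrist_force: [0.0, 0.4, 0.2]
gripper_width: 0.171
```

>>> play_rows(commands=[[[0.018,0.032,0,0,0,0.058,1],[0.037,0.063,0,0,0,0.116,1],[0.055,0.095,0,0,0,0.173,1],[0.074,0.126,0,0,0,0.231,1],[0.092,0.158,0,0,0,0.289,1]]])

```text
time_s: 1.7
tcp_pos: [0.4189, -0.1331, 0.2008]
ee_rot: [[-0.454, -0.891, 0.0], [-0.891, 0.454, 0.0], [-0.0, -0.0, -1.0]]
wrist_force: [-0.4, 0.5, 0.6]
gripper_width: 0.004
```

>>> play_rows(commands=[[[0.018,0.032,0,0,0,0.058,1],[0.037,0.063,0,0,0,0.116,1],[0.055,0.095,0,0,0,0.173,1],[0.074,0.126,0,0,0,0.231,1],[0.092,0.158,0,0,0,0.289,1]]])

```text
time_s: 2.2
tcp_pos: [0.5109, 0.0249, 0.2006]
ee_rot: [[-0.181, -0.983, -0.0], [-0.983, 0.181, -0.0], [0.0, 0.0, -1.0]]
wrist_force: [1.2, -0.9, -0.3]
gripper_width: 0.004
```

Run:
```python
from h import *
c=cap('wrist','w1.png');print(c['X'].round(3))
```

```text
[[-0.983 -0.175 -0.048  0.499]
 [ 0.182 -0.947 -0.264 -0.047]
 [ 0.001 -0.269  0.963  0.383]
 [ 0.     0.     0.     1.   ]]
```

View pics/w1.png

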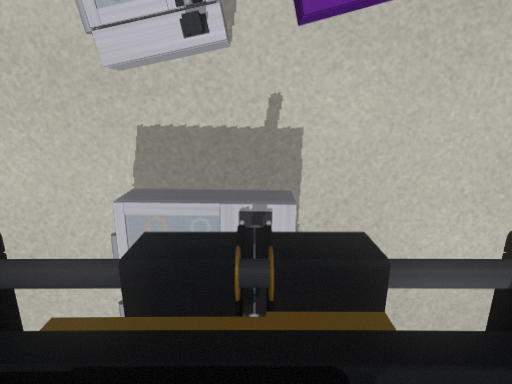

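The wrist view shows the fingers centred over the bolt plate at column 256. The knob is hidden behind the gripper. I'll descend.

>>> play_rows(commands=[[[0,0,-0.022,0,0,0,1],[0,0,-0.047,0,0,0,1],[0,0,-0.072,0,0,0,1],[0,0,-0.094,0,0,0,1],[0,0,-0.11,0,0,0,1]]])

```text
time_s: 2.75
tcp_pos: [0.5094, 0.0231, 0.089]
ee_rot: [[-0.184, -0.983, -0.002], [-0.983, 0.184, -0.0], [0.001, 0.002, -1.0]]
wrist_force: [-0.0, -0.0, 0.0]
gripper_width: 0.001
```

>>> play_rows(commands=[[[0.001,0.006,0,0,0,0,1],[0.002,0.013,0,0,0,0,1],[0.0035,0.02,0,0,0,0,1],[0.005,0.027,0,0,0,0,1],[0.006,0.033,0,0,0,0,1]]])

```text
time_s: 3.25
tcp_pos: [0.5171, 0.0575, 0.0915]
ee_rot: [[-0.183, -0.983, 0.002], [-0.983, 0.183, 0.001], [-0.001, -0.002, -1.0]]
wrist_force: [-0.4, -0.7, 0.0]
gripper_width: 0.002
```

Run:
```python
from h import *
b=cap('scene','s2.png');i=b['image'][200:345,215:335,::-1]
cv2.imwrite('pics/z2.png',cv2.resize(i,(600,725)[:0] or (496,600),interpolation=2))
```

```text
(no output)
```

View pics/z2.png

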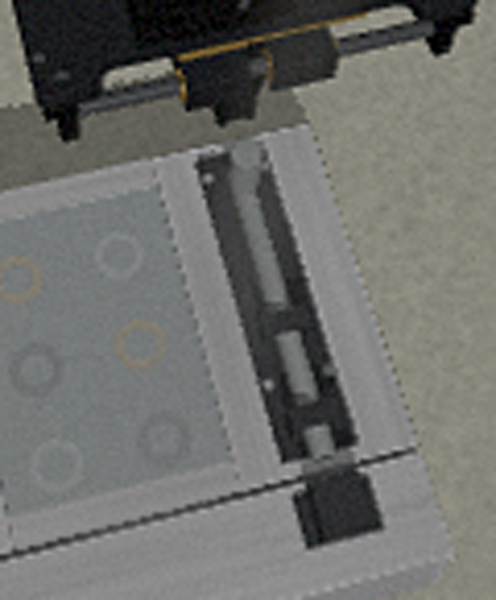

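The fingers stand directly behind the knob (crop pixel about (247,155)) and are lined up with it. Next is the push.

>>> play_rows(commands=[[[0.001,0.004,0,0,0,0,1],[0.0015,0.008,0,0,0,0,1],[0.002,0.012,0,0,0,0,1],[0.003,0.016,0,0,0,0,1],[0.0035,0.02,0,0,0,0,1]]])

```text
time_s: 3.8
tcp_pos: [0.52, 0.0767, 0.0906]
ee_rot: [[-0.184, -0.983, -0.0], [-0.983, 0.184, -0.0], [0.0, 0.0, -1.0]]
wrist_force: [-0.9, 0.2, 0.1]
gripper_width: 0.003
```

>>> play_rows(commands=[[[0.001,0.004,0,0,0,0,1],[0.0015,0.008,0,0,0,0,1],[0.002,0.012,0,0,0,0,1],[0.0025,0.014,0,0,0,0,1],[0.003,0.016,0,0,0,0,1]]])

```text
time_s: 4.3
tcp_pos: [0.5229, 0.0927, 0.0907]
ee_rot: [[-0.184, -0.983, -0.0], [-0.983, 0.184, -0.0], [0.0, 0.0, -1.0]]
wrist_force: [0.9, -0.1, 0.7]
gripper_width: 0.007
```

>>> play_rows(commands=[[[0.0005,0.002,0,0,0,0,1],[0.001,0.004,0,0,0,0,1],[0.001,0.006,0,0,0,0,1],[0.0015,0.007,0,0,0,0,1],[0.0015,0.008,0,0,0,0,1]]])

```text
time_s: 4.8
tcp_pos: [0.5244, 0.1005, 0.0907]
ee_rot: [[-0.184, -0.983, 0.0], [-0.983, 0.184, -0.0], [0.0, -0.0, -1.0]]
wrist_force: [0.3, 0.5, -0.3]
gripper_width: 0.008
```

Run:
```python
from h import *
b=cap('scene','s3.png');i=b['image'][200:345,215:335,::-1]
cv2.imwrite('pics/z3.png',cv2.resize(i,(496,600),interpolation=2))
```

```text
(no output)
```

View pics/z3.png

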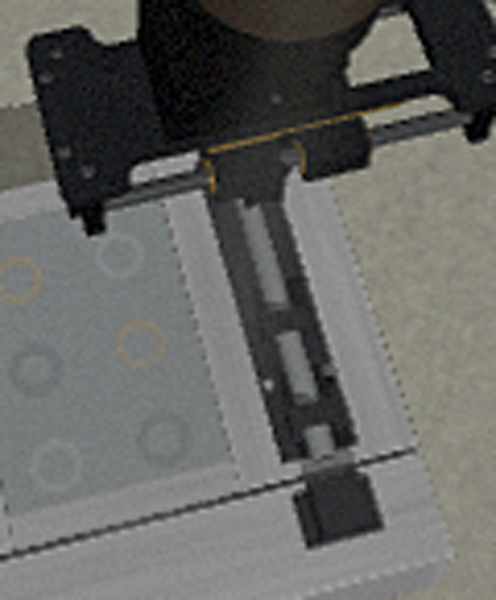

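Run:
```python
from h import *
b=cap('scene');t=cap('top')
i=b['image'][225:300,250:310,::-1].astype(float);j=t['image'][130:190,135:215,::-1].astype(float)
f=lambda x,s:np.clip(255*(cv2.resize(x,s,interpolation=2).clip(0)/255)**.5,0,255).astype(np.uint8)
cv2.imwrite('pics/z4.png',np.hstack([f(i,(400,500)),cv2.copyMakeBorder(f(j,(400,300)),0,200,0,0,0)]))
s=r.sense();print(s['wrist_force'],s['moment'],s['tcp_pos'],s['gripper_width'])
print(bydepth(b,215+253/4.135,200+215/4.135))
```

```text
[-0.62956881 -0.36675947  0.402702  ] [-0.00323896  0.10772618  0.00228197] [0.52434749 0.10046647 0.09064819] 0.004261730195898535
[0.52257017 0.10132188 0.07562849]
```

View pics/z4.png

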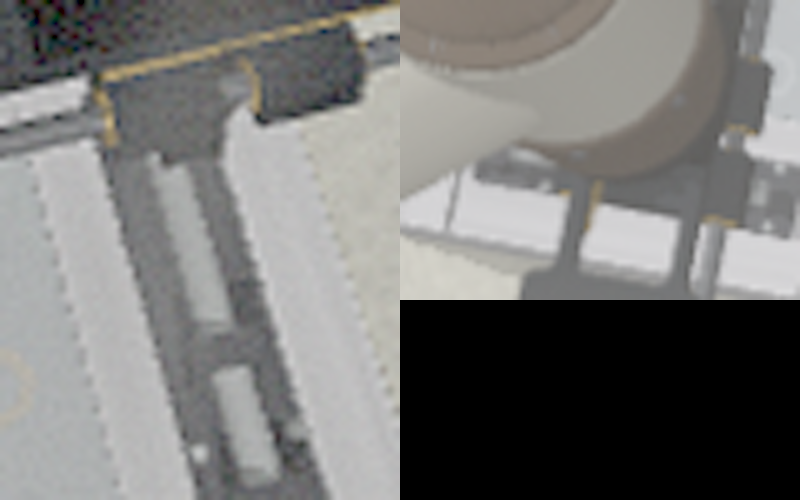

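Run:
```python
from h import *
b=cap('scene')
def proj(p):
    q=np.linalg.inv(b['X'])@np.append(p,1);x,y=q[0]/-q[2],-q[1]/-q[2];k=1+b['k1']*(x*x+y*y);K=b['intrinsics'];return K[0][0]*x*k+K[0][2],K[1][1]*y*k+K[1][2]
z4=lambda p:((np.array(p)-[250,225])*400/60).round()
t=np.array(r.sense()['tcp_pos']);u=np.array([.182,.983,0])
for n,d,z in [('tip',0,t[2]),('tipfront',.0095,t[2]),('knob',.0175,.11),('knobfront',.0255,.11),('knobold',-.0190,.11)]:
    p=t+u*d;p[2]=z;print(n,z4(proj(p)))
for y in range(60,240,15):
  x=150+ (y-60)*.2
  print((int(x),y),bydepth(b,250+x*.15,225+y*.15).round(4))
for x in range(90,270,15): print((x,130),bydepth(b,250+x*.15,225+130*.15).round(4))
```

```text
tip [170. 159.]
tipfront [180. 187.]
knob [191. 184.]
knobfront [200. 210.]
knobold [155.  73.]
(150, 60) [0.5472 0.1207 0.2102]
(153, 75) [0.5478 0.1237 0.2077]
(156, 90) [0.5486 0.1271 0.2063]
(159, 105) [0.549  0.1299 0.2034]
(162, 120) [0.5507 0.1346 0.205 ]
(165, 135) [0.5494 0.1348 0.1957]
(168, 150) [0.533  0.1118 0.1268]
(171, 165) [0.5314 0.1118 0.1155]
(174, 180) [0.5229 0.1015 0.0764]
(177, 195) [0.5238 0.1055 0.0744]
(180, 210) [0.5259 0.1111 0.077 ]
(183, 225) [0.5267 0.1149 0.0746]
(90, 130) [0.5666 0.1268 0.199 ]
(105, 130) [0.5629 0.1279 0.1977]
(120, 130) [0.5608 0.1317 0.2031]
(135, 130) [0.5577 0.1338 0.2042]
(150, 130) [0.554  0.1348 0.2029]
(165, 130) [0.5499 0.1352 0.1999]
(180, 130) [0.5459 0.1359 0.1977]
(195, 130) [0.5419 0.1366 0.1953]
(210, 130) [0.5379 0.1374 0.1932]
(225, 130) [0.5168 0.1148 0.1308]
(240, 130) [0.4932 0.09   0.0622]
(255, 130) [0.4885 0.0914 0.0606]
```

The knob isn't where I expected it, ahead of the fingers. I'll compare the rod pixels before and after the push, then lift and look.

>>> play_rows(commands=[[[0,0,0.02,0,0,0,1],[0,0,0.045,0,0,0,1],[0,0,0.07,0,0,0,1],[-0.006,-0.03,0.09,0,0,0,1],[-0.012,-0.07,0.11,0,0,0,1]]])

```text
time_s: 5.5
tcp_pos: [0.5124, 0.0307, 0.2016]
ee_rot: [[-0.181, -0.983, 0.001], [-0.983, 0.181, 0.0], [-0.0, -0.001, -1.0]]
wrist_force: [0.8, 0.2, 0.2]
gripper_width: 0.003
```

>>> play_rows(commands=[[[-0.006,-0.04,0,0,0,0,1],[-0.012,-0.08,0,0,0,0,1],[-0.018,-0.11,0,0,0,0,1]]])

```text
time_s: 5.8
tcp_pos: [0.4937, -0.0814, 0.201]
ee_rot: [[-0.185, -0.983, 0.001], [-0.983, 0.185, 0.0], [-0.0, -0.001, -1.0]]
wrist_force: [0.0, 0.7, -0.2]
gripper_width: 0.003
```

Run:
```python
from h import *
b=cap('scene','s5.png');t=cap('top','t5.png')
f=lambda x,s:cv2.resize(x,s,interpolation=2)
o=cv2.imread('pics/scene.png')
A=[f(x[220:320,255:320],(260,400)) for x in (o,b['image'][:,:,::-1])]
cv2.imwrite('pics/z5.png',np.hstack(A+[f(t['image'][140:190,135:230,::-1],(275,400))[:, :]]))
s=r.sense();print(s['tcp_pos'],s['time_s'])
for x in range(-3,4): print([tuple(bydepth(b,273+x+d,236+d*3).round(3)) for d in (0,5,10)])
```

```text
[ 0.49321424 -0.08226265  0.20072812] 5.9
[(np.float64(0.514), np.float64(0.058), np.float64(0.061)), (np.float64(0.524), np.float64(0.098), np.float64(0.076)), (np.float64(0.529), np.float64(0.131), np.float64(0.075))]
[(np.float64(0.525), np.float64(0.08), np.float64(0.11)), (np.float64(0.522), np.float64(0.099), np.float64(0.075)), (np.float64(0.528), np.float64(0.132), np.float64(0.077))]
[(np.float64(0.523), np.float64(0.081), np.float64(0.11)), (np.float64(0.519), np.float64(0.099), np.float64(0.073)), (np.float64(0.526), np.float64(0.132), np.float64(0.075))]
[(np.float64(0.522), np.float64(0.082), np.float64(0.11)), (np.float64(0.518), np.float64(0.1), np.float64(0.074)), (np.float64(0.521), np.float64(0.129), np.float64(0.063))]
[(np.float64(0.52), np.float64(0.083), np.float64(0.111)), (np.float64(0.513), np.float64(0.097), np.float64(0.062)), (np.float64(0.519), np.float64(0.13), np.float64(0.064))]
[(np.float64(0.518), np.float64(0.084), np.float64(0.111)), (np.float64(0.512), np.float64(0.099), np.float64(0.065)), (np.float64(0.517), np.float64(0.131), np.float64(0.063))]
[(np.float64(0.517), np.float64(0.085), np.float64(0.111)), (np.float64(0.509), np.float64(0.098), np.float64(0.06)), (np.float64(0.516), np.float64(0.132), np.float64(0.063))]
```

View pics/z5.png

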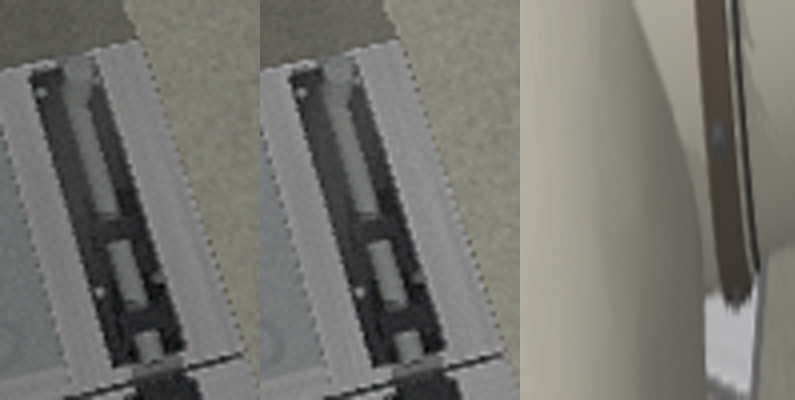

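The bolt hasn't moved: the knob top is still at (0.521, 0.082, 0.110). The fingers passed over it without force, so their real tips sit higher than the TCP suggests. I'll measure the tip height from depth.

Run:
```python
from h import *
t=np.array(r.sense()['tcp_pos'])
for n in('scene','top'):
    b=cap(n);P=[]
    for v in range(384):
        for u in range(512):
            if b['range_z'][v,u]>0:P.append((*bydepth(b,u,v),u,v))
    P=np.array(P);d=P[:,:3]-t;ux=np.array([.182,.983]);al=d[:,:2]@ux;la=d[:,:2]@[-.983,.182]
    m=(abs(al)<.03)&(abs(la)<.035)&(d[:,2]>-.06)
    print(n,m.sum())
    for lo in np.arange(-.06,.1,.01):
        q=m&(d[:,2]>=lo)&(d[:,2]<lo+.01)
        if q.sum(): print(round(lo,3),q.sum(),'along',al[q].min().round(3),al[q].max().round(3),'lat',la[q].min().round(3),la[q].max().round(3))
b=cap('scene','s6.png')
q=np.linalg.inv(b['X'])@np.append(t,1);K=b['intrinsics'];u=int(K[0][0]*q[0]/-q[2]+K[0][2]);v=int(K[1][1]*q[1]/q[2]+K[1][2]);print(u,v)
i=b['image'][v-50:v+40,u-60:u+60,::-1].copy();i=cv2.resize(i,(800,600),interpolation=2);cv2.drawMarker(i,(400,333),(0,0,255));cv2.imwrite('pics/z6.png',i)
```

```text
scene 2151
0.01 1 along 0.008 0.008 lat 0.001 0.001
0.02 28 along -0.006 0.013 lat -0.008 0.01
0.03 44 along -0.004 0.012 lat -0.008 0.011
0.04 41 along 0.004 0.012 lat -0.009 0.01
0.05 41 along 0.008 0.012 lat -0.011 0.014
0.06 49 along 0.008 0.013 lat -0.013 0.014
0.07 19 along -0.005 0.012 lat 0.005 0.012
0.08 7 along -0.005 0.011 lat 0.006 0.008
0.09 11 along 0.001 0.016 lat -0.031 0.007
top 4818
0.09 6 along -0.015 0.015 lat 0.031 0.031
250 142
```

View pics/z6.png

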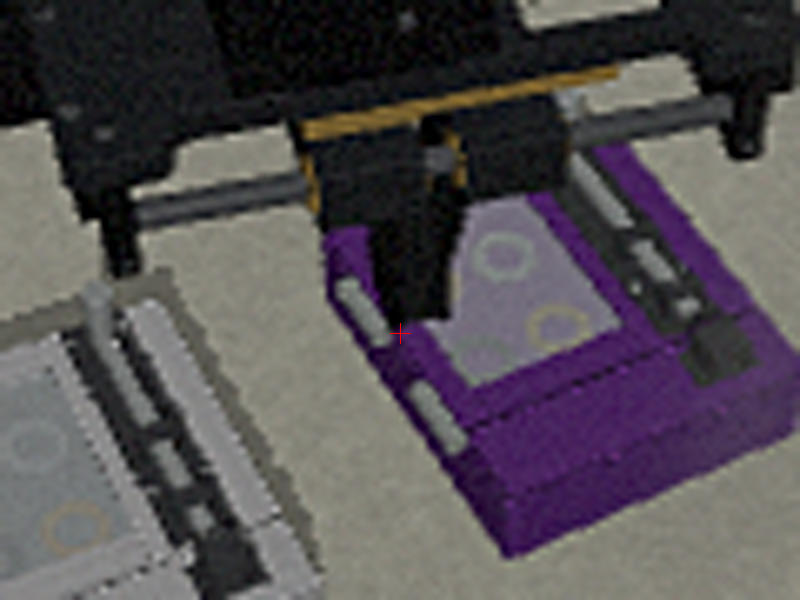

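The depth shows the shut fingertips about 20 mm above the reported TCP, 18–20 mm wide, with the front face about 11 mm ahead. I'll use TCP z ≈ 0.068, which puts the tips at about 0.088, and re-check the tip height before pushing.

>>> play_rows(commands=[[[0.005,0.03,0,0,0,0,1],[0.0115,0.07,0,0,0,0,1],[0.0165,0.1,0,0,0,0,1],[0.017,0.103,-0.03,0,0,0,1],[0.017,0.103,-0.065,0,0,0,1]]])

```text
time_s: 6.55
tcp_pos: [0.513, 0.0265, 0.1362]
ee_rot: [[-0.18, -0.984, 0.005], [-0.984, 0.18, 0.002], [-0.002, -0.004, -1.0]]
wrist_force: [0.3, -0.3, -0.6]
gripper_width: 0.008
```

>>> play_rows(commands=[[[0,0,-0.025,0,0,0,1],[0,0,-0.045,0,0,0,1],[0,0,-0.058,0,0,0,1],[0,0,-0.066,0,0,0,1],[0,0,-0.066,0,0,0,1]]])

```text
time_s: 7.05
tcp_pos: [0.5108, 0.0241, 0.0686]
ee_rot: [[-0.183, -0.983, -0.002], [-0.983, 0.183, -0.001], [0.001, 0.002, -1.0]]
wrist_force: [-0.7, -0.5, 1.2]
gripper_width: 0.005
```

>>> play_rows(commands=[[[0.001,0.006,0,0,0,0,1],[0.002,0.012,0,0,0,0,1],[0.003,0.018,0,0,0,0,1],[0.004,0.023,0,0,0,0,1],[0.0045,0.025,0,0,0,0,1]]])

```text
time_s: 7.55
tcp_pos: [0.5163, 0.0492, 0.07]
ee_rot: [[-0.183, -0.983, 0.001], [-0.983, 0.183, 0.0], [-0.0, -0.001, -1.0]]
wrist_force: [0.9, -0.0, 0.3]
gripper_width: 0.006
```

```bash
cat > tip.py <<'E'
from h import *
def tip():
    s=r.sense();t=np.array(s['tcp_pos']);b=cap('scene');P=np.array([bydepth(b,u,v) for v in range(180,330) for u in range(220,330) if b['range_z'][v,u]>0])
    d=P-t;al=d[:,:2]@[.182,.983];la=d[:,:2]@[-.983,.182]
    print(t,s['wrist_force'],s['time_s'])
    for z in np.arange(.08,.15,.006):
        q=(abs(la)<.014)&(al>-.03)&(al<.05)&(P[:,2]>=z)&(P[:,2]<z+.006)
        if q.sum():print(z.round(3),np.sort(al[q]).round(3)[::max(1,q.sum()//12)])
    return b
E
python3 -c "from tip import*;tip()"
```

```text
[0.51625636 0.04922471 0.07001648] [ 0.89786275 -0.00955032  0.25361665] 7.55
0.08 [0.035 0.039 0.041 0.041 0.041]
0.086 [0.009 0.009 0.009 0.031 0.034 0.038 0.038 0.039 0.04  0.041 0.041 0.041
 0.041 0.042 0.042]
0.092 [0.006 0.008 0.008 0.01  0.01  0.01  0.011 0.011 0.011 0.011 0.037 0.04
 0.041 0.042 0.042 0.042]
0.098 [0.006 0.008 0.009 0.01  0.01  0.011 0.011 0.012 0.038 0.039 0.041 0.042
 0.042]
0.104 [0.009 0.009 0.011 0.012 0.027 0.031 0.033 0.035 0.036 0.037 0.038 0.039
 0.04  0.042 0.042]
0.11 [0.01  0.011 0.012 0.029 0.03  0.031 0.032 0.032 0.034 0.035 0.037 0.038
 0.04  0.041]
0.116 [0.01  0.011 0.011]
0.122 [0.011 0.012 0.012]
0.128 [0.011 0.011 0.011 0.012 0.012]
0.134 [0.003]
0.14 [0.002]
0.146 [0.005 0.007 0.008 0.01 ]
```

The tips are at z ≈ 0.09 and the knob's back face is about 16 mm ahead of them, so the overlap is good. Pushing.

>>> play_rows(commands=[[[0.001,0.005,0,0,0,0,1],[0.002,0.01,0,0,0,0,1],[0.003,0.015,0,0,0,0,1],[0.0035,0.02,0,0,0,0,1],[0.0045,0.025,0,0,0,0,1]]])

```text
time_s: 8.1
tcp_pos: [0.52, 0.0733, 0.0695]
ee_rot: [[-0.184, -0.983, -0.001], [-0.983, 0.184, -0.001], [0.001, 0.001, -1.0]]
wrist_force: [-0.1, -1.6, 0.2]
gripper_width: 0.001
```

```bash
python3 -c "from tip import*;tip()"
```

```text
[0.51998813 0.07333188 0.06951487] [-0.10810411 -1.56555338  0.21931187] 8.1
0.08 [0.015 0.016 0.021 0.022 0.024 0.025 0.026]
0.086 [0.02  0.02  0.023 0.024 0.025 0.025 0.025]
0.092 [0.009 0.009 0.011 0.011 0.012 0.02  0.022 0.023 0.023 0.023 0.024 0.024
 0.024 0.024 0.024 0.025 0.025 0.026 0.027]
0.098 [0.008 0.011 0.012 0.02  0.023 0.023 0.024 0.025 0.026]
0.104 [0.01  0.011 0.013 0.014 0.016 0.017 0.019 0.02  0.022 0.023 0.023 0.025
 0.025]
0.11 [0.011 0.011 0.013 0.013 0.013 0.015 0.015 0.016 0.017 0.018 0.018 0.018
 0.019 0.02  0.02  0.02  0.021 0.021 0.022 0.024 0.025 0.025 0.026]
0.116 [0.011 0.012]
0.122 [0.012 0.012 0.012]
0.128 [0.012]
0.14 [0.002 0.004 0.009]
0.146 [0.007 0.008 0.011 0.012]
```

Contact is made, with about 1.6 N on the wrist and the knob moving with the fingers. Continuing.

>>> play_rows(commands=[[[0.001,0.005,0,0,0,0,1],[0.002,0.01,0,0,0,0,1],[0.003,0.015,0,0,0,0,1],[0.0035,0.02,0,0,0,0,1],[0.0045,0.024,0,0,0,0,1]]])

```text
time_s: 8.65
tcp_pos: [0.5248, 0.0979, 0.0696]
ee_rot: [[-0.184, -0.983, -0.0], [-0.983, 0.184, -0.0], [0.0, 0.0, -1.0]]
wrist_force: [-1.9, -1.7, 0.0]
gripper_width: 0.005
```

>>> play_rows(commands=[[[0.0002,0.001,0,0,0,0,1],[0.0004,0.002,0,0,0,0,1],[0.0006,0.003,0,0,0,0,1],[0.0008,0.004,0,0,0,0,1],[0.0008,0.004,0,0,0,0,1]]])

```text
time_s: 9.15
tcp_pos: [0.5256, 0.1015, 0.0696]
ee_rot: [[-0.184, -0.983, -0.0], [-0.983, 0.184, 0.0], [-0.0, 0.0, -1.0]]
wrist_force: [-1.2, -2.0, -0.4]
gripper_width: 0.007
```

>>> play_rows(commands=[[[0.0002,0.001,0,0,0,0,1],[0.0004,0.002,0,0,0,0,1],[0.0006,0.003,0,0,0,0,1],[0.0006,0.003,0,0,0,0,1]]])

```text
time_s: 9.55
tcp_pos: [0.5262, 0.1046, 0.0696]
ee_rot: [[-0.184, -0.983, -0.0], [-0.983, 0.184, 0.0], [0.0, 0.0, -1.0]]
wrist_force: [-1.3, -1.6, 0.2]
gripper_width: 0.007
```

Still only friction, so the stop isn't reached yet. I'll creep on.

>>> play_rows(commands=[[[0.0002,0.001,0,0,0,0,1],[0.0004,0.002,0,0,0,0,1],[0.0006,0.003,0,0,0,0,1],[0.0006,0.003,0,0,0,0,1]]])

```text
time_s: 9.95
tcp_pos: [0.5268, 0.1075, 0.0696]
ee_rot: [[-0.184, -0.983, -0.0], [-0.983, 0.184, -0.0], [0.0, 0.0, -1.0]]
wrist_force: [-1.8, -2.4, -1.4]
gripper_width: 0.007
```

>>> play_rows(commands=[[[0.0002,0.001,0,0,0,0,1],[0.0004,0.002,0,0,0,0,1],[0.0004,0.002,0,0,0,0,1]]])

```text
time_s: 10.25
tcp_pos: [0.5267, 0.1077, 0.0696]
ee_rot: [[-0.184, -0.983, -0.002], [-0.983, 0.184, -0.003], [0.003, 0.001, -1.0]]
wrist_force: [-0.8, -7.4, -0.3]
gripper_width: 0.002
```

>>> play_rows(commands=[[[0.0002,0.001,0,0,0,0,1],[0.0004,0.002,0,0,0,0,1],[0.0004,0.002,0,0,0,0,1]]])

```text
time_s: 10.55
tcp_pos: [0.5266, 0.1078, 0.0696]
ee_rot: [[-0.184, -0.983, -0.004], [-0.983, 0.184, -0.006], [0.007, 0.003, -1.0]]
wrist_force: [0.9, -13.5, 0.8]
gripper_width: 0.003
```

The stop is reached: the force rises to 13.5 N with no further motion. I'll back off, rise and check.

>>> play_rows(commands=[[[-0.001,-0.005,0,0,0,0,1],[-0.002,-0.012,0,0,0,0,1],[-0.004,-0.022,0,0,0,0,1],[-0.005,-0.03,0.02,0,0,0,1],[-0.007,-0.04,0.05,0,0,0,1]]])

```text
time_s: 11.05
tcp_pos: [0.5197, 0.0709, 0.1188]
ee_rot: [[-0.184, -0.983, -0.003], [-0.983, 0.184, -0.001], [0.001, 0.003, -1.0]]
wrist_force: [1.4, 0.6, 0.3]
gripper_width: 0.008
```

>>> play_rows(commands=[[[-0.005,-0.03,0.03,0,0,0,1],[-0.01,-0.065,0.06,0,0,0,1],[-0.017,-0.1,0.08,0,0,0,1],[-0.022,-0.13,0.08,0,0,0,1],[-0.022,-0.13,0.08,0,0,0,1]]])

```text
time_s: 11.55
tcp_pos: [0.4984, -0.0609, 0.2009]
ee_rot: [[-0.188, -0.982, 0.003], [-0.982, 0.188, 0.001], [-0.001, -0.003, -1.0]]
wrist_force: [0.8, 0.3, -0.2]
gripper_width: 0.008
```

Run:
```python
from h import *
b=cap('scene','s7.png')
f=lambda x:cv2.resize(x,(390,600),interpolation=2)
cv2.imwrite('pics/z7.png',np.hstack([f(b['image'][220:320,255:320,::-1]),f(b['image'][125:225,165:245,::-1])]))
P=np.array([bydepth(b,u,v) for v in range(225,280) for u in range(260,300)])
q=(P[:,2]>.105)&(P[:,2]<.115);c=P[q].mean(0);m=P[q].min(0),P[q].max(0)
print(q.sum(),c,m,'moved',np.linalg.norm((c-[.521,.082,.11])[:2]),r.sense()['time_s'],r.sense()['tcp_pos'],r.sense()['wrist_force'])
S=np.array([bydepth(b,u,v) for v in range(125,225) for u in range(165,245)])
q=(S[:,2]>.073)&(S[:,2]<.083);print('small knob',q.sum(),S[q].mean(0))
```

```text
54 [0.52804797 0.12604693 0.10946768] (array([0.52023246, 0.11825736, 0.10510853]), array([0.53503482, 0.13300141, 0.11224009])) moved 0.04460723687785799 11.6 [ 0.49860177 -0.05978061  0.2003196 ] [-0.33561993  0.29471541  0.95937529]
small knob 17 [ 0.54157498 -0.24600607  0.07721798]
```

View pics/z7.png

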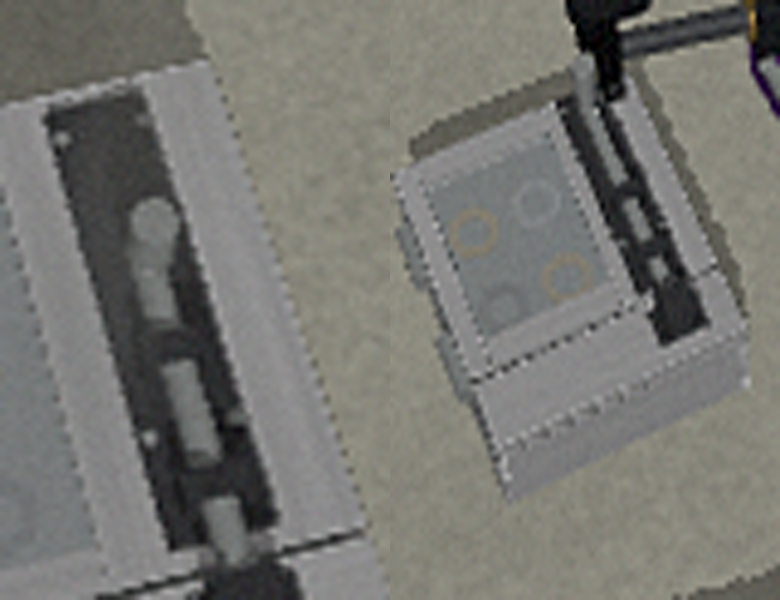

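The large knob has moved 44.6 mm along its plate to the stop. The small knob is still at its drawn end, and the gripper is clear of everything. Handing in.

```bash
python3 -c "from station import r;print(r.finish_job())"
```

```text
the job is handed in; nothing more can be done
None
```

The large case's bolt is home in its keeper and I've handed the job in at about 11.6 s of the 32 s allowed. I pushed its knob with the shut fingers, then backed off and rose clear.

- **First pass missed:** the fingers passed over the knob without touching it. Depth readings showed the shut fingertips about 20 mm above the reported TCP. I went back in 20 mm lower and the push worked.
- **Large bolt:** it slid with about 2 N of friction until the force rose to 13.5 N with no more movement, which is the stop. The last depth reading has the knob 44.6 mm from where it started, so it began at about 0.005 m. My first estimate from the keeper was about 0.010 m. The two differ by about 5 mm, but stopping against something solid supports it being home.
- **Small bolt:** its knob was still at the drawn end in the last picture and was not touched.
- **Robot:** it ended clear of everything, with wrist force near zero (about 1 N or less on each axis).

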